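# Slide the locked length stop home

## Task

Press down the lock button on top of the length-stop carriage, keep it fully down while you push the carriage along its rail all the way against the steel end stop, then let go so that the button springs back up and locks the carriage there. Leave the loose things around the rail where they are.

Things in the scene. Friction and masses are not known exactly. Their poses are not given: they have to be found in the camera images.
- rail: Length-stop rail, screwed to the bench: brown wooden board 280 x 140 x 12 mm with an aluminium rail (255 mm long, 64 mm wide, top 36 mm above the bench) with a toothed slot. Origin on the bench under the rail's centre line, half-way along the board; x points along the rail to the steel end stop (the way the carriage must slide), y across, z up.
- button_top (a point): Centre of the top of the lock button: a black ribbed rectangular pad, 46 mm along the rail, 40 mm across, on the grey carriage; 69 mm above the bench when up, 61 mm fully pressed (then still 2 mm proud of the carriage). The point moves with the carriage and the button. Axes as the rail's.
- ledge (a point): Centre of the thumb ledge's face that looks towards the end stop: a grey upright wall fixed on the carriage right behind the button (24 mm behind its centre), 10 mm thick, 50 mm wide across the rail, top 90 mm above the bench. A fingertip standing on the button can push against it; nothing stands in front of or beside the button. Axes as the rail's.
- carriage_top (a point): Point on the carriage's upper face (59 mm above the bench), under the button, 2 mm nearer the end stop than the button's centre. The carriage is a grey saddle 70 mm along the rail, 82 mm over its sides, with a pale wooden block on its +y side reaching 69 mm from the rail's centre line; its front face is 30 mm ahead of this point.
- end_stop (a point): Centre of the face of the steel end stop that the carriage's front face must meet: a dark block 25 mm along the rail, 72 mm wide, top 69 mm above the bench. Axes as the rail's.
- carriage (a joint): Position of the carriage along the rail, m: 0 at the end away from the end stop, 0.150 hard against the end stop. With the button up a pin locks it in a comb with notches every 10 mm (about 1 mm of play either way); with the button pressed more than 5 mm it slides freely, with under 2 N. It starts within the first 65 mm.
- button (a joint): How far the lock button is pressed, m: 0 up (locked), 0.008 fully down. Sprung: about 2 N to start, 5 N fully down; springs back when let go.
- offcut_center (a point): Centre of a loose dark wood offcut, 90 x 45 x 22 mm, lying on the bench. Leave alone.
- bench_dog_center (a point): Centre of a loose aluminium bench dog, a round peg 30 mm across and 45 mm tall, standing on the bench. Leave alone.
- glue_center (a point): Centre of a loose white glue bottle, 52 mm across and 120 mm tall, standing on the bench. Leave alone.
- corner_center (a point): Centre of a loose L-shaped wooden corner joint sample, 80 x 80 x 30 mm, lying on the bench. Leave alone.

How it is judged:
On the way, in this order (a step that is already met when the one before it is completed fails the run):
1. the lock button is pressed down while the carriage is still at its starting place (value of joint button above 0.006 m and distance of carriage_top from where it was at the start of the episode below 0.012 m), for 0.1 s.
2. the carriage is against the end stop with the button still held down (value of joint carriage above 0.146 m and value of joint button above 0.005 m), for 0.1 s.
At the end, for the whole second after the job is handed in: The carriage stands at rest within 4 mm of the end stop, the button has sprung back up (within 2 mm of its top position) and locks it, and no loose thing is more than 20 mm from where it was (value of joint carriage between 0.146 and 0.152 m and value of joint button below 0.002 m and velocity of joint carriage between -0.01 and 0.01 m/s and distance of each of offcut_center, bench_dog_center, glue_center, corner_center from where it was at the start of the episode below 0.02 m); the robot touches nothing.
It fails at once if the button comes up, or the carriage is forced along with it up, between the starting place and the end stop (more than 12 mm from the start and more than 8 mm short of the end stop) (value of joint button below 0.003 m and distance of carriage_top from where it was at the start of the episode above 0.012 m and value of joint carriage below 0.142 m).
It fails at once if the dark offcut is moved more than 20 mm, lifted or carried (distance of offcut_center from where it was at the start of the episode above 0.02 m).
It fails at once if the bench dog is moved more than 20 mm, lifted or carried (distance of bench_dog_center from where it was at the start of the episode above 0.02 m).
It fails at once if the glue bottle is moved more than 20 mm, lifted or carried (distance of glue_center from where it was at the start of the episode above 0.02 m).
It fails at once if the corner joint is moved more than 20 mm, lifted or carried (distance of corner_center from where it was at the start of the episode above 0.02 m).
It also fails if it takes over 34 s, if anything falls off the work surface, if the arm or the gripper's body presses on something with over 40 N, if the wrist force passes 120 N, or if a joint passes its speed limit or range.

## Robot

A 6-joint arm with a two-finger parallel gripper is mounted at the origin on the work surface. World frame = base frame: x ahead of the robot, y to its left, z up, the work surface at z = 0. Lengths are in m, angles in rad, forces in N, time in s.
With the tool pointing down it reaches from about 0.25 to 0.775 m from the base axis. Payload 4 kg.
Tool frame: the origin (TCP) lies on the centre line of the jaws, within the pads' length; the fingertips stand 14 mm ahead of it and the grasp point (between the pads) lies 5 mm behind it (robot.tcp_to_tips is the distance from the TCP to the fingertips, in m); z points along the fingers, y is the line along which they close (so a half turn about z gives the same grasp; the last joint's range is limited). The gripper opens to 94 mm and grips with 3 to 60 N. Pads are 16 mm wide; open, the fingers measure 119 mm over their backs; the gripper's body (75 mm by 177 mm) begins 78 mm behind the grasp point.
Start: joints at [1.06, 0.087, 1.371, -0, 1.684, -0.103], TCP at [0.218, 0.505, 0.22] pointing down, gripper open.
Joint ranges: [-3.1, 3.1], [-0.76, 2.03], [0.27, 2.55], [-1.08, 4.22], [0.17, 2.65], [-2.57, 2.57]. Speed limits (rad/s): [2.79, 2.79, 3.14, 3.14, 3.14, 3.14].

## Interface

Orientations are given as [roll, pitch, yaw] about the fixed x, y, z axes, in that order (R = Rz(yaw) Ry(pitch) Rx(roll)).
In Python, from bench import robot gives the robot as it stands.
- The arm moves only by the tool carry_out, never from a script. Its argument "increments" is a list of rows, each a list of 3 entries, a list of its own where there are three numbers: the closure in counts, from 0 (fully open) to 255 (shut), then the shift along the tool's x, y, z in mm, then the turn about the tool's z in degrees. In form: [[fingers, [dx, dy, dz], twist], ...]. A call has 1 to 8 rows; each row shifts and turns the commanded pose from where the row before left it, along the tool's axes as they then stand; what a row does not reach is not made up. A row lasts 1/10 s, in which the tool goes at most 50 mm and 8.59 degrees, less where a joint would pass 70% of its speed; a pose out of reach is approached as far as the arm can. A call with a gripper value outside its range is refused whole. The fingers move at their own pace and stop on an object; the grip force is fixed at half the most. Time passes only in rows, so rows that do not move let the fingers close. It gives the time, the measured TCP pose, the force, the opening and the grip force at its end, in the units of the state.
- robot.get_obs(): the state, without advancing time (a new reading comes with each control period).
- robot.snapshot(name): name is "scene" or "top" or "wrist"; returns the picture (400x640x3 uint8, blue, green, red); there is no depth.
- robot.get_calibration(name): a dict with "vfov" (degrees; the focal length in pixels is half the picture's height over the tangent of half this angle, whatever the lens; pixels are square), "cx", "cy" (the principal point, pixels), "T" (4x4, takes a point from camera to world coordinates). Camera axes: x right, y down, z forward; pixel columns grow to the right and rows downward; lengths in m; the calibration is good to about 2 mm. A picture is of the moment at which its call begins: read the wrist's pose just before it. get_calibration takes no time and is no camera call; for the wrist camera it gives the pose at the moment of the call.
- robot.close_job(): hands the job in; it is judged then, once.
The state is a dict: "time": time; "joint_positions": joint angles; "qvel": joint speeds; "joint_torque": joint torques, N m; "tool_pos": TCP position; "ee_rot": TCP orientation; "wrist_force": force on the tool from outside, world axes, zero at the start; "wrist_torque": the same for the moment, N m; "width": finger opening in m; "finger_force": force on a finger pad.
Only numpy, scipy, OpenCV 4.12 (cv2) and the standard library are available. Lean on these libraries where they do the work, as an engineer would, in place of code of your own. Each camera call takes 0.05 s, during which the arm holds its last target. There are 200 camera calls.

## Working session

There is one attempt and no reset: what is moved stays moved. The work goes in short steps, Python scripts to look and compute and a tool call to move; the robot and the scene stay as the last step left them, time stands still between calls to the robot, and variables do not carry over. Pictures are saved under pics/ and viewed, at most 10 in all, crops included, and the job is handed in when it is done.

Besides the shell and the picture viewer there is one more tool, called after "Request:" by a JSON object that holds its "fn" and its "kwargs", one argument or row to a line. carry_out: Moves the arm, as the interface text tells. Its arguments: {"type":"object","properties":{"increments":{"type":"array","items":{"type":"array"}}},"required":["increments"]}

```bash
mkdir -p pics; python3 - <<'E'
from bench import robot
import cv2
for n in ("top","scene"):
    cv2.imwrite(f"pics/{n}0.png",robot.snapshot(n)); c=robot.get_calibration(n); print(n,c)
o=robot.get_obs(); print(o)
E
```

```text
top {'vfov': 44.29949570743884, 'cx': 328.624970364594, 'cy': 190.66052761011895, 'T': array([[-1.87429257e-02, -9.93478448e-01,  1.12469002e-01,
         4.41486335e-01],
       [-9.99824318e-01,  1.86450401e-02, -1.92219575e-03,
        -1.21125381e-02],
       [-1.87329000e-04, -1.12485271e-01, -9.93653375e-01,
         1.11688476e+00],
       [ 0.00000000e+00,  0.00000000e+00,  0.00000000e+00,
         1.00000000e+00]])}
scene {'vfov': 54.16524710136724, 'cx': 321.5599556307988, 'cy': 207.07933027488406, 'T': array([[ 0.72347546,  0.37819552, -0.5775391 ,  1.02950755],
       [ 0.69034514, -0.39316725,  0.60732455, -0.50840136],
       [ 0.00261797, -0.83808571, -0.54553229,  0.54060405],
       [ 0.        ,  0.        ,  0.        ,  1.        ]])}
{'time': 0.1, 'joint_positions': array([ 1.05989970e+00,  8.78870899e-02,  1.37208003e+00, -3.17027534e-05,
        1.68361109e+00, -1.03105900e-01]), 'qvel': array([-0.00026398, -0.00352307, -0.00304383, -0.00023084,  0.00256826,
        0.00055563]), 'joint_torque': array([ 2.26744603e-03, -3.41250837e+01, -3.03301334e+01,  7.21338345e-02,
        3.03982396e-02, -1.01012370e-04]), 'tool_pos': array([0.21790855, 0.50448429, 0.21842964]), 'ee_rot': array([-3.13961440e+00, -1.73019034e-04,  2.73379822e+00]), 'wrist_force': array([-0.03288953, -0.53862863, -0.29859773]), 'wrist_torque': array([-0.02478788,  0.00711013, -0.02714822]), 'finger_force': 0.0, 'width': 0.0940166914533836}
```

View pics/top0.png

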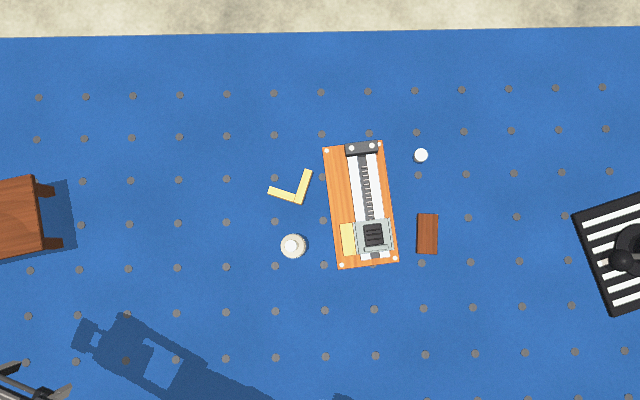

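View pics/scene0.png

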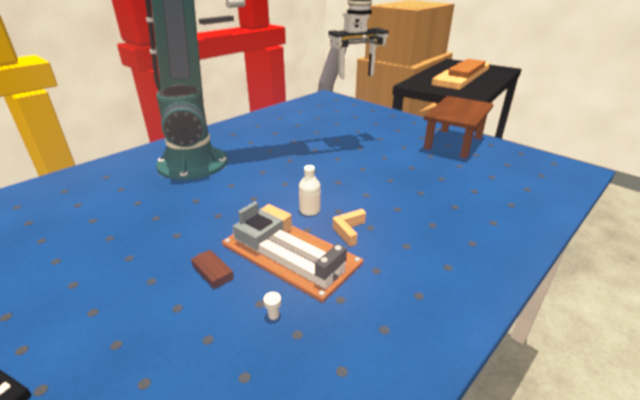

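The top view shows the board from about (324,145) to (398,265). The carriage is near (372,237), the end stop at (363,148), and the glue bottle at (292,245) on the +y side. I'll enlarge this area.

```bash
python3 - <<'E'
import cv2
a=cv2.imread("pics/top0.png")[132:277,310:410]
cv2.imwrite("pics/c1.png",cv2.resize(a,None,fx=4,fy=4,interpolation=cv2.INTER_CUBIC))
E
```

```text
(no output)
```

View pics/c1.png

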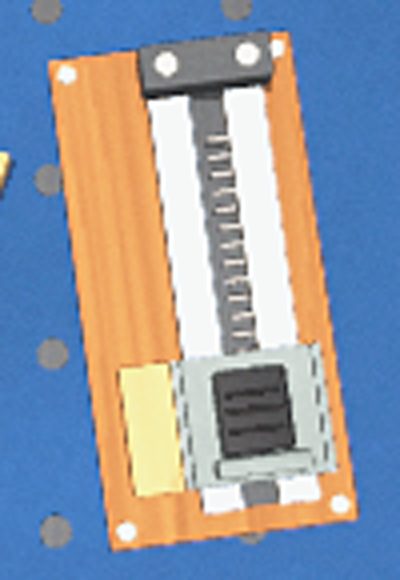

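The crop shows the board corners at (50,62), (287,32), (357,518) and (112,550). The button pad corners are at (212,373), (284,365), (296,450) and (222,457).

```bash
cat > h.py <<'E'
import numpy as np
from bench import robot
def proj(name,uv,z,c=None):
    c=c or robot.get_calibration(name); T=c["T"]; f=200/np.tan(np.radians(c["vfov"])/2)
    uv=np.atleast_2d(uv); d=np.c_[(uv[:,0]-c["cx"])/f,(uv[:,1]-c["cy"])/f,np.ones(len(uv))]@T[:3,:3].T
    return T[:3,3]+d*((z-T[2,3])/d[:,2])[:,None]
E
python3 - <<'E'
from h import *
np.set_printoptions(precision=4,suppress=True)
cr=lambda p:np.array(p)/4+[310,132]-0.375
b=proj("top",cr([(50,62),(287,32),(357,518),(112,550)]),.012)
print(b,[np.linalg.norm(b[i]-b[(i+1)%4]) for i in range(4)])
ax=(b[0]+b[1]-b[2]-b[3])[:2]; ax/=np.linalg.norm(ax); ay=np.array([-ax[1],ax[0]])
o=b.mean(0)[:2]; print("axis deg",np.degrees(np.arctan2(ax[1],ax[0])),"centre",o)
for n,p,z in [("button",[(212,373),(284,365),(296,450),(222,457)],.069),("stopfront",[(147,97),(272,82)],.069),("railsides",[(150,100),(265,88),(298,340),(186,356)],.036),
  ("ledge top",[(217,463),(312,450),(314,463),(218,476)],.09)]:
    q=proj("top",cr(p),z)[:,:2]; m=q.mean(0); print(n,m,"rail xy",(m-o)@ax,(m-o)@ay,[np.linalg.norm(q[i]-q[(i+1)%len(q)]) for i in range(len(q))])
for n,p,z in [("dog",(421,155),.045),("glue",(292,245),.1)]:
    m=proj("top",p,z)[0,:2]; print(n,m,(m-o)@ax,(m-o)@ay)
print(robot.get_obs()["ee_rot"])
E
```

```text
[[ 0.667  -0.0013  0.012 ]
 [ 0.6819 -0.1372  0.012 ]
 [ 0.4057 -0.1677  0.012 ]
 [ 0.3907 -0.031   0.012 ]] [np.float64(0.136779460899632), np.float64(0.27784279168479065), np.float64(0.137569967112382), np.float64(0.2779001101421205)]
axis deg 6.215144540571867 centre [ 0.5363 -0.0843]
button [ 0.4648 -0.1067] rail xy -0.07353053333747568 -0.01449307763892976 [np.float64(0.03861807334034857), np.float64(0.04538481464379575), np.float64(0.03942804750924025), np.float64(0.044717315496634796)]
stopfront [ 0.6386 -0.0879] rail xy 0.10129530230104074 -0.014643730075365027 [np.float64(0.06820781445473809), np.float64(0.06820781445473809)]
railsides [ 0.5712 -0.0967] rail xy 0.033389447538854894 -0.016124621304007086 [np.float64(0.06458654718658319), np.float64(0.1417180972375264), np.float64(0.062301942070193704), np.float64(0.14402710505789418)]
ledge top [ 0.4374 -0.1101] rail xy -0.10112731267734718 -0.014947934666832129 [np.float64(0.049854029756337195), np.float64(0.006774821975708428), np.float64(0.05033123657889016), np.float64(0.006714484539223471)]
dog [ 0.6384 -0.2201] 0.08679338271154319 -0.14609139167389945
glue [0.4455 0.0634] -0.0742698513187295 0.1566157381354391
[-3.1396 -0.0002  2.7338]
```

The geometry agrees with the given sizes. I'll straddle the ledge with the fingers: the front one presses the button and the rear one stands behind the ledge to push it. First I turn the tool so its y points along the rail.

Request:
{"fn": "carry_out", "kwargs": {
  "increments": [
    [174, [0, 0, 0], 7.5],
    [174, [0, 0, 0], 7.5],
    [174, [0, 0, 0], 7.5],
    [174, [0, 0, 0], 7.5],
    [174, [0, 0, 0], 7.5],
    [174, [0, 0, 0], 7.5],
    [174, [0, 0, 0], 7.5],
    [174, [0, 0, 0], 7.9]
  ]
}}

```text
time: 0.9
tool_pos: [0.218, 0.5046, 0.2188]
ee_rot: [-3.141, 0.001, 1.674]
wrist_force: [0.2, -0.6, 0.0]
width: 0.0337
finger_force: 0.0
```

```bash
cat > d.py <<'E'
from h import *
import sys
from scipy.spatial.transform import Rotation as R
o=robot.get_obs(); r=R.from_euler("xyz",o["ee_rot"])
t=np.array([float(a) for a in sys.argv[1:4]])
print(o["time"],o["tool_pos"],np.degrees(o["ee_rot"]),"w",o["width"],"F",o["wrist_force"])
print("delta tool mm",r.inv().apply(t-o["tool_pos"])*1e3)
E
python3 d.py .437 -.110 .16
```

```text
0.9 [0.21799321 0.50463305 0.21879669] [-1.79959953e+02  5.89896477e-02  9.59153394e+01] w 0.03371441149561545 F [ 0.23593515 -0.64630328  0.01925658]
delta tool mm [-633.8700013   154.53878397   59.34132855]
```

Request:
{"fn": "carry_out", "kwargs": {
  "increments": [
    [174, [-40, 10, 0], 0],
    [174, [-40, 10, 0], 0],
    [174, [-40, 10, 0], 0],
    [174, [-40, 10, 0], 0],
    [174, [-40, 10, 0], 0],
    [174, [-40, 10, 0], 0],
    [174, [-40, 10, 0], 0],
    [174, [-40, 10, 0], 0]
  ]
}}

```text
time: 1.7
tool_pos: [0.3323, 0.1939, 0.2191]
ee_rot: [-3.141, 0.0, 1.68]
wrist_force: [1.4, 0.2, 1.1]
width: 0.0296
finger_force: 0.0
```

Request:
{"fn": "carry_out", "kwargs": {
  "increments": [
    [174, [-45, 11, 8], 0],
    [174, [-45, 11, 8], 0],
    [174, [-45, 11, 8], 0],
    [174, [-45, 11, 8], 0],
    [174, [-45, 11, 8], 0],
    [174, [-45, 11, 8], 0],
    [174, [-44, 9, 11], 0],
    [174, [0, 0, 0], 0]
  ]
}}

```text
time: 2.5
tool_pos: [0.4406, -0.1125, 0.1579]
ee_rot: [-3.137, -0.0, 1.673]
wrist_force: [-0.8, 0.3, -0.4]
width: 0.0298
finger_force: 0.0
```

```bash
python3 d.py .437 -.110 .116; python3 -c "
from h import *
import cv2
a=robot.snapshot('wrist');cv2.imwrite('pics/w1.png',a)
a=robot.snapshot('top');cv2.imwrite('pics/t1.png',a)"
```

```text
2.5 [ 0.4405673  -0.11251677  0.15786743] [-1.79751093e+02 -2.10270489e-02  9.58623367e+01] w 0.02984122276462161 F [-0.80199749  0.30089706 -0.40886045]
delta tool mm [ 2.85260331 -3.10966907 41.8823829 ]
```

View pics/w1.png

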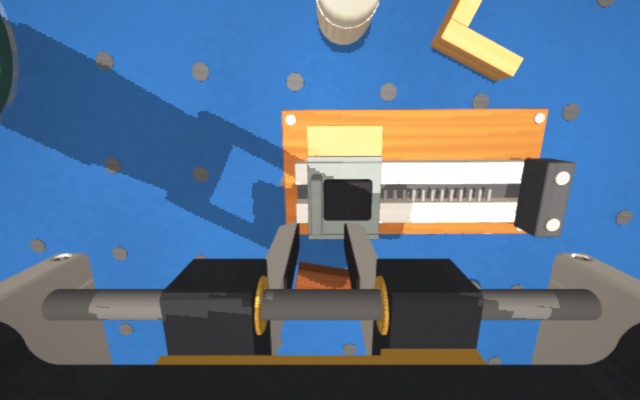

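The wrist view shows the rail lying along the image's columns. The button is at (324–372, 180–220) with the ledge just left of it at x≈315, and the two fingers straddle that line. I'll cross-check the button position from this view.

```bash
python3 - <<'E'
from h import *
q=proj("wrist",[(324,180),(371,179),(372,220),(324,220)],.069); print(q,q.mean(0))
b=proj("wrist",[(282,110),(547,110)],.012); d=b[1]-b[0]; print(np.linalg.norm(d),np.degrees(np.arctan2(d[1],d[0])))
E
```

```text
[[ 0.44055051 -0.08520236  0.069     ]
 [ 0.48315485 -0.07970791  0.069     ]
 [ 0.48996241 -0.11864067  0.069     ]
 [ 0.44472982 -0.1234951   0.069     ]] [ 0.4645994  -0.10176151  0.069     ]
0.2789726964786605 6.086214146124323
```

Request:
{"fn": "carry_out", "kwargs": {
  "increments": [
    [174, [5, -4, 0], 0],
    [174, [0, 0, 20], 0],
    [174, [0, 0, 20], 0],
    [174, [0, 0, 15], 0],
    [174, [0, 0, 10], 0],
    [174, [0, 0, 4], 0],
    [174, [0, 0, 0], 0],
    [174, [0, 0, 0], 0]
  ]
}}

```text
time: 3.4
tool_pos: [0.4371, -0.1038, 0.0924]
ee_rot: [3.14, 0.001, 1.68]
wrist_force: [0.4, -0.2, -0.1]
width: 0.0298
finger_force: 0.0
```

```bash
python3 d.py .4365 -.108 .075
```

```text
3.4 [ 0.43709455 -0.10377028  0.09242287] [1.79908889e+02 3.51171138e-02 9.62708834e+01] w 0.029820324148273892 F [ 0.41341618 -0.20245707 -0.09481497]
delta tool mm [-4.12878991 -1.08070686 17.42370919]
```

Request:
{"fn": "carry_out", "kwargs": {
  "increments": [
    [174, [-3, 0, 4], 0],
    [174, [0, 0, 4], 0],
    [174, [0, 0, 3], 0],
    [174, [0, 0, 3], 0],
    [174, [0, 0, 3], 0],
    [174, [0, 0, 0], 0],
    [174, [0, 0, 0], 0]
  ]
}}

```text
time: 4.1
tool_pos: [0.4378, -0.107, 0.0754]
ee_rot: [3.139, 0.0, 1.68]
wrist_force: [1.1, 1.0, 3.9]
width: 0.03
finger_force: 2.4
```

Request:
{"fn": "carry_out", "kwargs": {
  "increments": [
    [174, [0, 0, 1], 0],
    [174, [0, 0, 1], 0],
    [174, [0, 0, 0], 0]
  ]
}}

```text
time: 4.4
tool_pos: [0.439, -0.107, 0.0749]
ee_rot: [3.136, 0.001, 1.68]
wrist_force: [-0.2, 2.7, 10.5]
width: 0.0297
finger_force: 5.2
```

Request:
{"fn": "carry_out", "kwargs": {
  "increments": [
    [174, [0, 0, 1], 0],
    [174, [0, 2, 0], 0],
    [174, [0, 4, 0], 0],
    [174, [0, 6, 0], 0],
    [174, [0, 6, 0], 0],
    [174, [0, 6, 0], 0],
    [174, [0, 6, 0], 0],
    [174, [0, 0, 0], 0]
  ]
}}

```text
time: 5.2
tool_pos: [0.4701, -0.1036, 0.0748]
ee_rot: [3.134, 0.001, 1.68]
wrist_force: [1.6, 2.3, 13.1]
width: 0.03
finger_force: 6.5
```

Request:
{"fn": "carry_out", "kwargs": {
  "increments": [
    [174, [0, 7, 0], 0],
    [174, [0, 8, 0], 0],
    [174, [0, 8, 0], 0],
    [174, [0, 8, 0], 0],
    [174, [0, 8, 0], 0],
    [174, [0, 8, 0], 0],
    [174, [0, 6, 0], 0],
    [174, [0, 0, 0], 0]
  ]
}}

```text
time: 6.0
tool_pos: [0.5228, -0.0978, 0.0749]
ee_rot: [3.134, 0.001, 1.68]
wrist_force: [-0.1, 2.9, 12.3]
width: 0.03
finger_force: 6.1
```

```bash
python3 d.py .5811 -.091 .0748; python3 -c "
from h import *
import cv2
a=robot.snapshot('wrist');cv2.imwrite('pics/w2.png',a)"
```

```text
6.0 [ 0.52279824 -0.09783639  0.07485979] [1.79554227e+02 7.09441057e-02 9.62640633e+01] w 0.029950445337105353 F [-0.14859728  2.85060267 12.34612061]
delta tool mm [ 0.43429347 58.69735638  0.51594221]
```

View pics/w2.png

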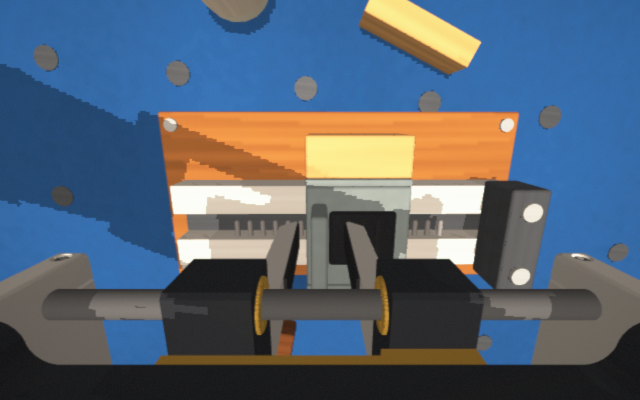

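The carriage (columns 306–413) has moved with the tool and the button is still down. The end stop is at column 480, and roughly 55–60 mm of travel remain.

Request:
{"fn": "carry_out", "kwargs": {
  "increments": [
    [174, [0, 7, 0], 0],
    [174, [0, 8, 0], 0],
    [174, [0, 8, 0], 0],
    [174, [0, 8, 0], 0],
    [174, [0, 8, 0], 0],
    [174, [0, 6, 0], 0],
    [174, [0, 3, 0], 0],
    [174, [0, 0, 0], 0]
  ]
}}

```text
time: 6.85
tool_pos: [0.5702, -0.0926, 0.0749]
ee_rot: [3.134, 0.001, 1.68]
wrist_force: [0.3, 0.8, 11.1]
width: 0.0298
finger_force: 5.7
```

Request:
{"fn": "carry_out", "kwargs": {
  "increments": [
    [174, [0, 3, 0], 0],
    [174, [0, 3, 0], 0],
    [174, [0, 3, 0], 0],
    [174, [0, 0, 0], 0]
  ]
}}

```text
time: 7.25
tool_pos: [0.5789, -0.0917, 0.0749]
ee_rot: [3.134, 0.001, 1.68]
wrist_force: [-0.7, 1.2, 11.0]
width: 0.0295
finger_force: 5.6
```

Request:
{"fn": "carry_out", "kwargs": {
  "increments": [
    [174, [0, 2, 0], 0],
    [174, [0, 2, 0], 0],
    [174, [0, 2, 0], 0],
    [174, [0, 0, 0], 0]
  ]
}}

```text
time: 7.65
tool_pos: [0.5824, -0.0913, 0.0749]
ee_rot: [3.14, 0.001, 1.68]
wrist_force: [-6.4, 1.2, 15.1]
width: 0.0296
finger_force: 7.5
```

Request:
{"fn": "carry_out", "kwargs": {
  "increments": [
    [174, [0, 2, 0], 0],
    [174, [0, 2, 0], 0],
    [174, [0, 2, 0], 0],
    [174, [0, 0, 0], 0]
  ]
}}

```text
time: 8.05
tool_pos: [0.585, -0.0911, 0.075]
ee_rot: [-3.135, 0.001, 1.68]
wrist_force: [-14.9, -0.3, 20.7]
width: 0.0299
finger_force: 10.1
```

```bash
python3 -c "
from h import *
import cv2
a=robot.snapshot('wrist');cv2.imwrite('pics/w3.png',a)"
```

```text
(no output)
```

View pics/w3.png

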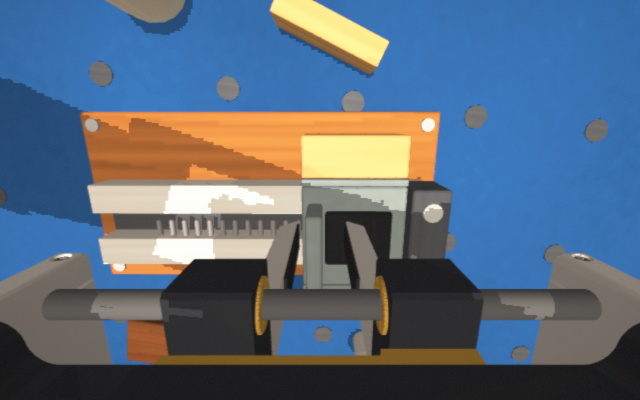

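The carriage front (column ~408) meets the end stop, and the push force has risen to 15 N with the button down. I'll lift straight off.

Request:
{"fn": "carry_out", "kwargs": {
  "increments": [
    [174, [0, 0, -3], 0],
    [174, [0, 0, -5], 0],
    [174, [0, 0, -10], 0],
    [174, [0, 0, -20], 0],
    [174, [0, 0, -35], 0],
    [174, [0, 0, -40], 0],
    [174, [0, 0, -20], 0],
    [174, [0, 0, 0], 0]
  ]
}}

```text
time: 8.9
tool_pos: [0.5902, -0.0907, 0.2088]
ee_rot: [3.133, 0.003, 1.68]
wrist_force: [-0.1, -1.0, -0.3]
width: 0.0298
finger_force: 0.0
```

```bash
python3 -c "
from h import *
import cv2
a=robot.snapshot('wrist');cv2.imwrite('pics/w4.png',a);print(robot.get_obs()['wrist_force'])"
```

```text
[ 0.1967849   1.45945806 -0.63795621]
```

View pics/w4.png

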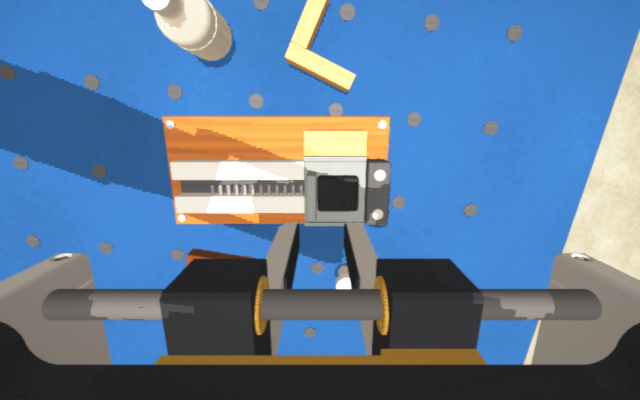

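The carriage (columns 304–367) sits against the end stop and nothing touches the gripper. The loose things in view look undisturbed, so I'm handing in.

```bash
python3 -c "
from bench import robot
print(robot.close_job())"
```

```text
the job is handed in; nothing more can be done
None
```

I held the lock button down, pushed the carriage against the end stop and released it there with nothing else touched, and handed the job in at about 9 s; `close_job()` returned no verdict, and I judged the button's spring-back only from the last picture and the force dropping to zero.

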